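# Post-expose the printing blocks under the UV carousel

## Task

Load every printing block face up into its own nest on the carousel, turn the carousel by its centre knob the shorter way round until the middle nest is in line with the yellow mark on the lamp hood, then throw the red isolator on for five seconds and off again. Turn the carousel back the way it came, and set all the blocks face up in the steel tray. The lamp may be on only while the nests are under the hood, and the other things on the table stay where they are.

Things in the scene. Friction and masses are not known exactly. Their poses are not given: they have to be found in the camera images.
- block_a: mounted photopolymer printing block: light wood base with an amber relief face, 60 (x) x 32 (y) x 23 (z) mm, 0.12 kg; origin at the centre of its underside, z up out of the printing face, x along the 60 mm length. Stands face up on the table at the start. Two or three blocks are present, alike but for the relief
- block_b: as block_a
- block_c: as block_a
- uv_unit: the fixed UV unit, light grey: a round plinth, 310 mm in diameter and 21 mm high, with a lamp hood over its far part and a console on the left. Origin on the table, on the carousel's axis; x points from the axis to the middle of the lamp hood, y to the console, z up. A box behind the hood, 91 mm high, reaches 176 mm out
- hood_mark (a point): yellow mark on the hood's top at its inner edge, on x of uv_unit, 73 mm from the axis, 101 mm above the table. The hood is a ring sector within 57 degrees either side of x, 72 to 153 mm from the axis; its roof spans heights 81 to 101 mm, with a wall behind (147 mm from the axis) and open ends, so that loaded nests pass under it
- lamp_centre (a point): point under the middle of the hood, 94 mm from the axis along x of uv_unit, at the height of the nests' seats; nest_middle must come here (within 13 mm, about 8 degrees of turning)
- carousel (a joint): carousel angle about its vertical axis, rad, anticlockwise from above positive; no stops, turns endlessly, stiff (0.2 N m), stays where left. Reads 0 at the start of every run wherever the nests then are, and counts on past a full turn. It must never be more than half a turn (3.3 with allowance) from 0: the shorter way to the lamp needs no more
- knob (a point): on the carousel's axis, 74 mm above the table, mid-height of the black fluted centre knob: round, 52 mm in diameter, from 58 to 90 mm above the table. x (and the knob's yellow pointer) points to nest_middle; turns with the carousel. The plate is 276 mm in diameter, its top 40 mm above the table; the nests begin 56 mm from the axis
- nest_middle (a point): centre of the middle nest's seat, 50 mm above the table (a seated block's underside), 94 mm from the axis; x points outward. Takes a block lengthwise along x, either end out: seat 54 x 24 mm, 10 mm above the plate; corner lips round 66 x 38 mm, 6 mm above the seat; within 24 mm of the centre the long sides are free for fingers. Starts clear of the hood
- nest_left (a point): the same of the nest 40 degrees anticlockwise (seen from above) of nest_middle; x points outward
- nest_right (a point): the same of the nest 40 degrees clockwise of nest_middle; x points outward
- isolator (a joint): angle of the isolator handle on the console's top, rad: 0 = off (white pointer to the red dot, along y of uv_unit), 1.57 = on (pointer to the green dot, along x of uv_unit); clockwise from above turns it on. A sprung detent (0.15 N m at most) holds it at either end and snaps it over past half way. Off at the start
- isolator_grip (a point): on the isolator's vertical axis, at the handle's mid-height, 84 mm above the table. The handle is a red bar 66 mm long, 15 mm thick, from 72 to 97 mm above the table; x points along the bar to its white-marked end and turns with it. The console under it is 96 x 84 mm, 62 mm high, centred at x = -15, y = 188 mm in uv_unit
- tray: fixed steel tray, 190 (x) x 124 (y) mm, with a green lining; origin at the centre of its underside, z up. Floor 3 mm above the table, rims 14 mm high on both long sides and at the +x end, open at the -x end. Holds the blocks side by side
- type_long: bystander: set lines of metal type, 51 x 34 x 23 mm, at the left front of the table; to be left alone
- type_short: bystander: set lines of metal type, 34 x 41 x 26 mm, at the left front of the table; to be left alone
- spacer: bystander: grey-blue metal H-shaped spacing block, 50 x 82 x 26 mm, on the table behind the blocks; to be left alone
Not all that is in view belongs to the job. What is shaped like the block_b but purple is not meant.

How it is judged:
By the outcome, as a careful person would: the job done as asked, in the order asked, and still so for the second after the job is handed in, with the robot touching nothing.
Of block_a, block_b, block_c only 2 to 3 are there at a start; the rules pass over those that are not, and their reading is None.
At some moment in a run one of block_a, block_b, block_c may be knocked a few centimetres aside while the robot is not near it.
Once in a run the grip may slacken for a moment while it holds something.
It also fails if it takes over 210 s, if anything falls off the work surface, if the arm or the gripper's body presses on something with over 40 N, if the wrist force passes 120 N, or if a joint passes its speed limit or range.

## Robot

A 6-joint arm with a two-finger parallel gripper is mounted at the origin on a cart in front of the work surface, level with it; the furniture and walls round the work are solid. World frame = base frame: x ahead of the robot, y to its left, z up, the work surface at z = 0. Lengths are in m, angles in degrees, forces in N, time in s.
With the tool pointing down it reaches from about 0.4 to 0.825 m from the base axis. Payload 7 kg.
Tool frame: the origin (TCP) lies midway between the tips of the shut fingers; the grasp point (between the pads) lies ctrl.tcp_to_grasp behind it (ctrl.tcp_to_grasp is the distance from the TCP to the grasp point, in m); z points along the fingers, y is the line along which they close (so a half turn about z gives the same grasp; the last joint's range is limited). The gripper opens to 88 mm and grips with 3 to 60 N. Pads are 19 mm wide; open, the fingers measure 130 mm over their backs; the gripper's body (78 mm by 193 mm) begins 47 mm behind the grasp point.
Start: joints at [86.923, 20.546, 0.682, 0, -70.136, -16.507], TCP at [0.226, 0.636, 0.227] pointing down, gripper open.
Joint ranges: [-176.03, 176.03], [-82.01, 121.73], [-58.28, 71.71], [-173.87, 95.51], [-174.79, -0.11], [-173.66, 173.66]. Speed limits (degrees/s): [136.94, 136.94, 172.46, 180, 180, 180].

## Interface

Orientations are given as [roll, pitch, yaw] about the fixed x, y, z axes, in that order (R = Rz(yaw) Ry(pitch) Rx(roll)).
In Python, from plant import ctrl, imaging, close_job gives the robot as it stands.
- The arm moves only by the shell command python3 -m crank 'ROWS'. ROWS is JSON, a list of rows, each a list of 3 entries, a list of its own where there are three numbers: the shift along the world's x, y, z in m, then the turn, a rotation vector about the world's x, y, z in degrees, then the opening, from -1 (shut) to 1 (fully open), so that 0 is half open. A call has 1 to 12 rows; each row shifts and turns the commanded pose from where the row before left it; what a row does not reach is not made up. A row lasts 1/10 s, in which the tool goes at most 50 mm and 8.59 degrees, less where a joint would pass 70% of its speed; a pose out of reach is approached as far as the arm can. A call is refused whole if a number of a shift passes 0.05 or a number of a turn 8.59, either way. A call with a gripper value outside its range is refused whole. The fingers move at their own pace and stop on an object; the grip force is fixed at half the most. Time passes only in rows, so rows that do not move let the fingers close. It gives the time, the measured TCP pose, the force, the opening and the grip force at its end, in the units of the state.
- ctrl.get_obs(): the state, without advancing time (a new reading comes with each control period).
- imaging.snapshot(name): name is "scene" or "top" or "wrist"; returns (picture, depth): 480x640x3 uint8, blue, green, red; 480x640 float32, m along the optical axis (not along the pixel's ray), 0 where there is no reading.
- imaging.camera_model(name): a dict with "mtx" (3x3 intrinsics, pixels), "R" (3x3) and "t" (3): a world point X has camera coordinates R X + t. Camera axes: x right, y down, z forward; pixel columns grow to the right and rows downward; lengths in m; the calibration is good to about 2 mm. A picture is of the moment at which its call begins: read the wrist's pose just before it. camera_model takes no time and is no camera call; for the wrist camera it gives the pose at the moment of the call.
- close_job(): hands the job in; it is judged then, once.
The state is a dict: "clock": time; "joint_pos": joint angles; "qvel": joint speeds; "tau": joint torques, N m; "tool_pos": TCP position; "orientation": TCP orientation; "force": force on the tool from outside, world axes, zero at the start; "moment": the same for the moment, N m; "opening": finger opening in m; "gripper_force": force on a finger pad.
Only numpy, scipy, OpenCV 4.12 (cv2) and the standard library are available. Lean on these libraries where they do the work, as an engineer would, in place of code of your own. Each camera call takes 0.05 s, during which the arm holds its last target. There are 200 camera calls.

## Working session

There is one attempt and no reset: what is moved stays moved. The work goes in short steps, Python scripts to look and compute and a shell command to move; the robot and the scene stay as the last step left them, time stands still between calls to the robot, and variables do not carry over. Pictures are saved under pics/ and viewed, at most 14 in all, crops included, and the job is handed in when it is done.

```bash
ls; mkdir -p pics
python3 - <<'E'
from plant import ctrl, imaging
import cv2,numpy as np
o=ctrl.get_obs();print(o, ctrl.tcp_to_grasp)
for n in ("scene","top"):
    p,d=imaging.snapshot(n);cv2.imwrite(f"pics/{n}0.png",p);np.save(f"{n}_d0.npy",d)
    m=imaging.camera_model(n);print(n,m, -np.array(m["R"]).T@np.array(m["t"]))
E
```

```text
pics
{'clock': 0.0, 'joint_pos': array([ 8.69206692e+01,  2.05900551e+01,  6.33236441e-01, -2.27497826e-02,
       -7.01357241e+01, -1.65064241e+01]), 'qvel': array([-0.02427042,  0.098156  ,  0.04965767,  0.0200073 ,  0.04780012,
        0.06284497]), 'tau': array([ 1.22572428e-04, -5.82719564e+01,  2.93043441e+01,  6.99671432e+00,
        6.76073789e-03, -1.74824168e-04]), 'tool_pos': array([0.22612159, 0.63546508, 0.22562592]), 'orientation': array([ 1.79905194e+02, -5.79150969e-03, -1.95934976e+01]), 'force': array([-0.05019012,  0.27302936, -0.80186615]), 'moment': array([ 0.01736605,  0.00634492, -0.01553455]), 'gripper_force': 0.0, 'opening': 0.08767869709518189} 0.0188
scene {'mtx': array([[518.85597627,   0.        , 314.76534789],
       [  0.        , 518.85597627, 249.59299024],
       [  0.        ,   0.        ,   1.        ]]), 'R': array([[ 0.71858477, -0.69522694,  0.01718807],
       [-0.39120518, -0.4245358 , -0.81653406],
       [ 0.57497343,  0.58002487, -0.57704134]]), 't': array([-0.45011453,  0.26116246,  0.72650961])} [ 0.00788983 -0.62345258  0.64021072]
top {'mtx': array([[489.86455216,   0.        , 322.0111916 ],
       [  0.        , 489.86455216, 233.41835427],
       [  0.        ,   0.        ,   1.        ]]), 'R': array([[-0.0052313 , -0.99951979, -0.03054205],
       [-0.99724385,  0.00747497, -0.07381621],
       [ 0.07400906,  0.03007172, -0.99680407]]), 't': array([-0.02390772,  0.599947  ,  0.90415197])} [ 0.53125295 -0.05557022  0.94481799]
```

View pics/top0.png

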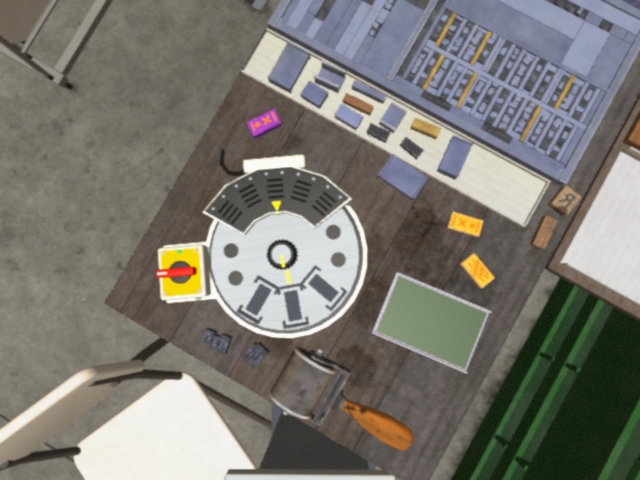

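View pics/scene0.png

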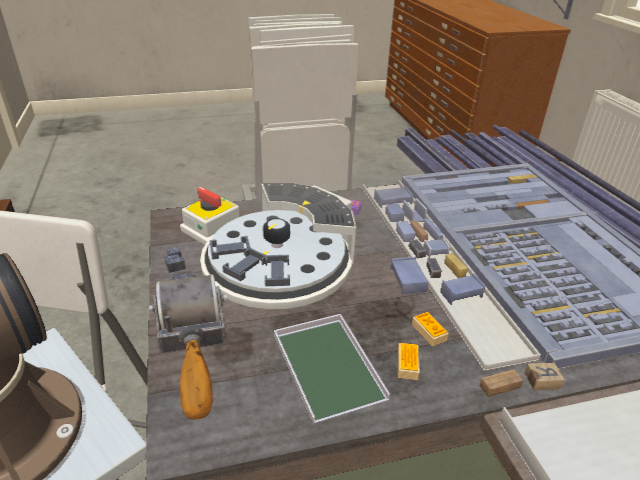

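Top view: two orange blocks at (465,223) and (478,270), tray at (432,322), carousel axis near (283,255) with nests at (258,300), (292,305) and (325,287), yellow hood mark at (277,206), and red handle at (178,272) with its white end to the left. The scene view confirms that there are only two blocks.

```bash
cat > h.py <<'E'
from plant import ctrl, imaging
import cv2,numpy as np
np.set_printoptions(precision=4,suppress=True)
def ray(m,uv,z):
    R=np.array(m["R"]);t=np.array(m["t"]);c=-R.T@t
    d=R.T@np.linalg.inv(m["mtx"])@np.array([uv[0],uv[1],1.])
    return c+d*(z-c[2])/d[2]
def onplane(m,cnt,z): return np.array([ray(m,p,z)[:2] for p in np.asarray(cnt).reshape(-1,2)])
def rect(m,cnt,z):
    P=onplane(m,cnt,z); (c,s,a)=cv2.minAreaRect((P*1000).astype(np.float32))
    if s[0]<s[1]: a+=90; s=(s[1],s[0])
    return np.array(c)/1000,np.array(s),(a+90)%180-90
def blobs(mask,amin):
    cs,_=cv2.findContours(mask.astype(np.uint8)*255,cv2.RETR_EXTERNAL,cv2.CHAIN_APPROX_NONE)
    return sorted([c for c in cs if cv2.contourArea(c)>=amin],key=cv2.contourArea,reverse=True)
def hsv(p): return cv2.cvtColor(p,cv2.COLOR_BGR2HSV)
def inr(p,lo,hi): return cv2.inRange(hsv(p),np.array(lo),np.array(hi))>0
def pxc(c): return c.reshape(-1,2).mean(0)
E
python3 - <<'E'
from h import *
p=cv2.imread("pics/top0.png");m=imaging.camera_model("top")
def show(tag,mask,a,z):
    for c in blobs(mask,a)[:6]:
        print(tag,pxc(c).round(0),*rect(m,c,z),cv2.contourArea(c))
show("orange",inr(p,(10,130,140),(24,255,255)),80,.023)
show("yellow@.101",inr(p,(25,150,150),(35,255,255)),6,.101)
show("yellow@.09",inr(p,(25,150,150),(35,255,255)),6,.09)
show("yellow@.04",inr(p,(25,150,150),(35,255,255)),6,.041)
show("red",inr(p,(0,180,120),(6,255,255)),40,.097)
show("green",inr(p,(40,30,60),(80,130,160)),2000,.003)
dark=(hsv(p)[:,:,2]<85); mk=np.zeros_like(dark); mk[245:330,235:350]=1
# plate: circle in light grey
show("seat",dark&mk,60,.05); show("knob",dark&mk,60,.09)
cv2.imwrite("pics/crop1.png",cv2.resize(p[150:345,145:375],None,fx=3,fy=3,interpolation=cv2.INTER_CUBIC))
w,_=imaging.snapshot("wrist");cv2.imwrite("pics/w0.png",w)
mw=imaging.camera_model("wrist");print(-mw["R"].T@mw["t"],mw["R"])
E
```

```text
orange [380. 426.] [ 0.2441 -0.1312] [123.0906  41.0537] 64.08458709716797 1125.0
orange [477. 270.] [ 0.5287 -0.3166] [61.4576 33.6296] 40.8400764465332 514.0
orange [465. 224.] [ 0.6162 -0.2961] [60.4514 32.3764] 72.59627532958984 502.0
orange [425. 128.] [ 0.8012 -0.2258] [47.9688 16.5441] 65.43245697021484 177.0
orange [636. 134.] [ 0.7858 -0.6164] [40.2842 16.5736] -2.9842910766601562 91.0
yellow@.101 [182. 271.] [0.5291 0.2153] [77.3595 65.6545] 4.71498441696167 910.5
yellow@.101 [276. 204.] [0.6441 0.0498] [14.0236 13.9966] -0.546722412109375 43.5
yellow@.101 [282. 263.] [0.5433 0.0383] [13.7842  5.1874] 0.029350263997912407 8.0
yellow@.09 [182. 271.] [0.5291 0.2189] [78.368  66.5103] 4.7149858474731445 910.5
yellow@.09 [276. 204.] [0.6456 0.0512] [14.2065 14.1791] -0.546539306640625 43.5
yellow@.09 [282. 263.] [0.5434 0.0395] [13.9639  5.255 ] 0.029348229989409447 8.0
yellow@.04 [182. 271.] [0.529  0.2346] [82.8601 70.3228] 4.714994430541992 910.5
yellow@.04 [276. 204.] [0.6521 0.0573] [15.0207 14.9918] -0.5464248657226562 43.5
yellow@.04 [282. 263.] [0.5441 0.045 ] [14.7643  5.5563] 0.02941407635807991 8.0
red [173. 272.] [0.529  0.2259] [65.4748 14.5951] -85.59177780151367 192.5
green [431. 322.] [ 0.4323 -0.2325] [176.7585 111.4055] 66.89898681640625 5456.0
green [529. 385.] [ 0.3158 -0.4125] [410.3052  32.0453] -29.988574981689453 3082.0
green [563. 380.] [ 0.3222 -0.4751] [336.5364  31.4504] -29.969158172607422 2573.5
seat [291. 256.] [0.5562 0.028 ] [41.7657 17.2779] -7.789527893066406 83.0
knob [291. 256.] [0.5551 0.0243] [39.8986 16.5055] -7.789543151855469 83.0
[0.2987 0.6089 0.3836] [[-0.3353 -0.9421  0.0017]
 [-0.9029  0.3218  0.2851]
 [-0.2691  0.0941 -0.9585]]
```

View pics/crop1.png

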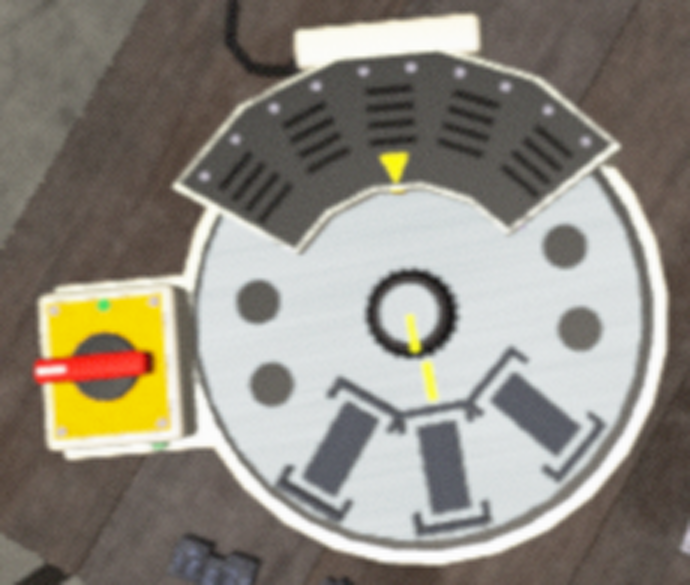

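View pics/w0.png

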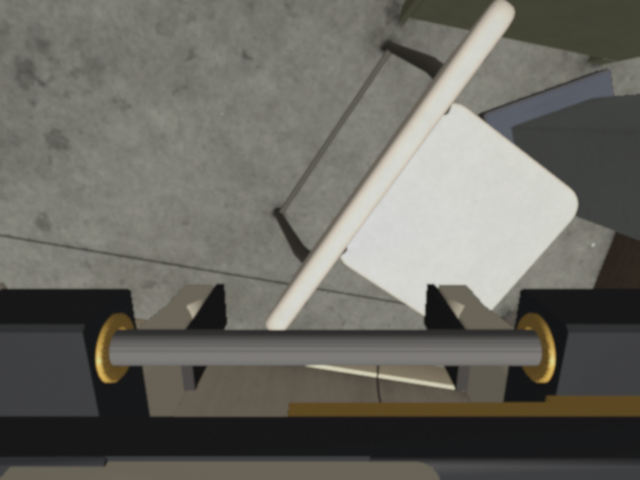

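Top crop (3x, origin (145,150)): knob centre is at about (412,313), and seat centres are at about (342,447), (444,467) and (535,413). The hood mark tip is at about (396,185). The wrist view shows only the floor, so I'll move above the carousel.

```bash
python3 -m crank '[[[0.02,-0.048,0.012],[0,0,1.6],1],[[0.02,-0.048,0.012],[0,0,1.6],1],[[0.02,-0.048,0.012],[0,0,1.6],1],[[0.02,-0.048,0.012],[0,0,1.6],1],[[0.02,-0.048,0.012],[0,0,1.6],1],[[0.02,-0.048,0.012],[0,0,1.6],1],[[0.02,-0.048,0.012],[0,0,1.6],1],[[0.02,-0.048,0.012],[0,0,1.6],1],[[0.02,-0.048,0.012],[0,0,1.6],1],[[0.02,-0.048,0.012],[0,0,1.6],1],[[0.02,-0.048,0.012],[0,0,1.6],1],[[0.02,-0.048,0.012],[0,0,1.6],1]]'
python3 - <<'E'
from h import *
w,_=imaging.snapshot("wrist");m=imaging.camera_model("wrist");cv2.imwrite("pics/w1.png",w)
np.savez("w1.npz",**m);print(ctrl.get_obs()["joint_pos"],ctrl.get_obs()["orientation"],m["mtx"],-m["R"].T@m["t"])
m=imaging.camera_model("top")
f=lambda x,y:(145+(x-1)/3,150+(y-1)/3)
for n,q,z in (("knob",(412,313),.09),("L",(342,447),.05),("M",(444,467),.05),("R",(535,413),.05),("mark",(396,185),.101),("plateL",(195,318),.04),("plateR",(643,318),.04)): print(n,ray(m,f(*q),z))
E
```

```text
clock: 1.35
tool_pos: [0.4512, 0.0943, 0.3622]
orientation: [-180.0, -0.0, -0.3]
force: [0.5, 0.6, 0.6]
opening: 0.0879
gripper_force: 0.0
[ 35.7657  -3.8808 -10.9915   0.1501 -82.7962  53.8456] [179.9347  -0.1631  -0.3699] [[392.9161   0.     325.0485]
 [  0.     392.9161 238.0263]
 [  0.       0.       1.    ]] [0.53   0.0877 0.522 ]
knob [0.5591 0.0404 0.09  ]
L [0.4794 0.0875 0.05  ]
M [0.4671 0.0254 0.05  ]
R [ 0.4994 -0.0299  0.05  ]
mark [0.633  0.0486 0.101 ]
plateL [0.5585 0.181  0.04  ]
plateR [ 0.5568 -0.0962  0.04  ]
```

View pics/w1.png

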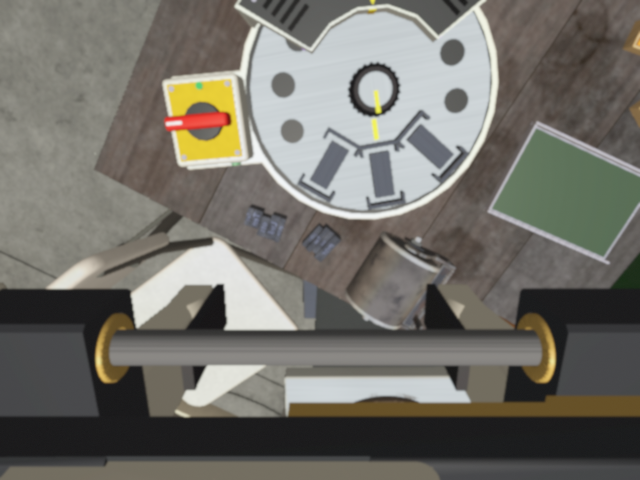

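The wrist view shows the whole plate (knob at (374,89), seats at (329,163), (383,173) and (432,146)), but the hood is cut off. I'll shift forward for a full view.

```bash
python3 -m crank '[[[0.022,-0.012,-0.015],[0,0,0],1],[[0.022,-0.012,-0.015],[0,0,0],1],[[0.022,-0.012,-0.015],[0,0,0],1],[[0.022,-0.012,-0.015],[0,0,0],1],[[0,0,0],[0,0,0],1],[[0,0,0],[0,0,0],1],[[0,0,0],[0,0,0],1]]'
python3 - <<'E'
from h import *
print(ctrl.get_obs()["tool_pos"],ctrl.get_obs()["orientation"])
w,_=imaging.snapshot("wrist");m=imaging.camera_model("wrist");cv2.imwrite("pics/w2.png",w)
np.savez("w2.npz",**m)
for nm,mk,z,a in (("yel",inr(w,(25,150,150),(35,255,255)),.101,8),("or",inr(w,(10,130,140),(24,255,255)),.023,200),("green",inr(w,(40,30,60),(80,130,160)),.003,2000),("red",inr(w,(0,180,120),(6,255,255)),.097,60)):
    for c in blobs(mk,a)[:5]: print(nm,pxc(c).round(),*rect(m,c,z))
cv2.imwrite("pics/w2c.png",cv2.resize(w[:270,180:540],None,fx=2.2,fy=2.2,interpolation=cv2.INTER_CUBIC))
E
```

```text
clock: 2.1
tool_pos: [0.5389, 0.0485, 0.302]
orientation: [-180.0, -0.0, -0.4]
force: [-0.4, -0.0, 0.4]
opening: 0.0875
gripper_force: 0.0
[0.5389 0.0485 0.302 ] [-179.9898   -0.0369   -0.3758]
yel [153. 208.] [0.538  0.2095] [72.6845 62.0074] 4.741392612457275
yel [323.  85.] [0.646  0.0505] [15.3007 11.9451] -21.144088745117188
yel [335. 204.] [0.5421 0.0379] [7.1703 3.8338] -9.3275146484375
or [632. 115.] [ 0.6215 -0.2813] [27.4469 25.5129] -17.0391845703125
or [549. 356.] [ 0.3299 -0.235 ] [82.112  18.8294] 3.0150797367095947
or [636. 194.] [ 0.5333 -0.2981] [36.3074 14.1696] 12.43521499633789
green [547. 263.] [ 0.4321 -0.2338] [176.1031 111.4998] 67.2395248413086
red [135. 216.] [0.531  0.2248] [64.5791 15.2772] -84.60754060745239
```

View pics/w2c.png

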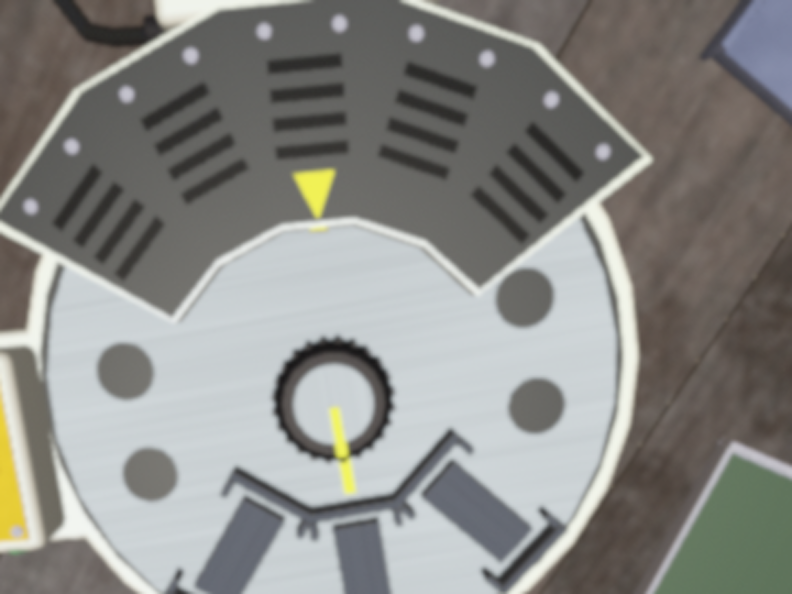

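The crop shows the mark's tip at (318,219), the knob's bright disc centred at (334,402), the pointer going to (349,492), and the right-hand seat centred at (477,510).

Run:
```python
from h import *
w=cv2.imread("pics/w2.png");m=dict(np.load("w2.npz"))
g=lambda x,y:(180+(x-.6)/2.2,(y-.6)/2.2)
K=ray(m,g(334,402),.09);K2=ray(m,g(333,399),.085);T=ray(m,g(318,219),.101)
print("knob",K,K2,"mark",T)
H=hsv(w);print(H[int(510/2.2),int(180+477/2.2)],H[int(550/2.2),int(180+360/2.2)])
mk=(H[:,:,2]<125)&(H[:,:,2]>70)&(H[:,:,1]>28)&(H[:,:,0]>100)&(H[:,:,0]<130)
mk[:190]=0;mk[285:]=0;mk[:,:255]=0;mk[:,440:]=0
mk=cv2.morphologyEx(mk.astype(np.uint8),cv2.MORPH_OPEN,np.ones((5,5)))
S=[]
for c in blobs(mk,200)[:5]:
    r=rect(m,c,.05);print("seat",pxc(c).round(),*r);S.append(r)
A=K[:2]
for r in S:
    d=r[0]-A;print(np.hypot(*d),np.degrees(np.arctan2(*d[::-1]))%360)
d=T[:2]-A;print("mark",np.hypot(*d),np.degrees(np.arctan2(*d[::-1])))
```

```text
knob [0.5606 0.0413 0.09  ] [0.5611 0.0417 0.085 ] mark [0.6341 0.0477 0.101 ]
[113  29 116] [111  31 116]
seat [396. 232.] [ 0.4995 -0.0301] [48.9458 20.1118] 49.47696304321289
seat [288. 251.] [0.4788 0.089 ] [48.9288 19.4927] -29.957042694091797
seat [345. 260.] [0.4676 0.0257] [48.1685 19.0215] 9.828391075134277
0.09393706524551275 229.46877113890443
0.09463497457889859 149.75238073051668
0.09429301019261438 189.55789872528203
mark 0.07380885675338307 4.92628189906672
```

Axis (0.5606, 0.0413), middle nest at 189.6°, hood at 4.9°, so the shorter way is +175.3° (anticlockwise). Next I'll look closely at the blocks.

```bash
python3 -m crank '[[[0.003,-0.025,-0.004],[0,0,-8.5],1],[[0.003,-0.025,-0.004],[0,0,-8.5],1],[[0.003,-0.025,-0.004],[0,0,-8.5],1],[[0.003,-0.025,-0.004],[0,0,-8.5],1],[[0.003,-0.025,-0.004],[0,0,-8.5],1],[[0.003,-0.025,-0.004],[0,0,-8.5],1],[[0.003,-0.025,-0.004],[0,0,-8.5],1],[[0.003,-0.025,-0.004],[0,0,-8.5],1],[[0.003,-0.025,-0.004],[0,0,-8.5],1],[[0.003,-0.025,-0.004],[0,0,-8.5],1],[[0.003,-0.025,-0.004],[0,0,-8.5],1],[[0.003,-0.025,-0.004],[0,0,-8.5],1]]'
python3 -m crank '[[[0,0,0],[0,0,0],0.3],[[0,0,0],[0,0,0],0.3]]'
cat > look.py <<'E'
from h import *
import sys
def look(name):
    o=ctrl.get_obs();print("tcp",o["tool_pos"],o["orientation"],"j",o["joint_pos"].round(1),o["clock"])
    w,_=imaging.snapshot("wrist");m=imaging.camera_model("wrist");cv2.imwrite(f"pics/{name}.png",w);np.savez(f"{name}.npz",**m)
    z=float(sys.argv[2]) if len(sys.argv)>2 else .023
    for c in blobs(inr(w,(8,110,130),(26,255,255)),300)[:5]:
        if pxc(c)[1]<330: print("or",pxc(c).round(),*rect(m,c,z))
    p,_=imaging.snapshot("top");mt=imaging.camera_model("top");cv2.imwrite(f"pics/{name}_t.png",p)
    for c in blobs(inr(p,(10,130,140),(24,255,255)),250)[:5]: print("top",pxc(c).round(),*rect(mt,c,z))
look(sys.argv[1])
E
python3 look.py w3
```

```text
clock: 3.35
tool_pos: [0.5753, -0.2519, 0.2546]
orientation: [-179.9, 0.0, -102.7]
force: [0.2, -0.2, -0.6]
opening: 0.0872
gripper_force: 0.0
clock: 3.55
tool_pos: [0.575, -0.2515, 0.2541]
orientation: [-180.0, 0.0, -102.3]
force: [0.1, 0.6, 0.4]
opening: 0.077
gripper_force: 0.0
tcp [ 0.575  -0.2515  0.2541] [-179.9571    0.0098 -102.3108] j [ -5.8  15.2  -3.3  -0.  -71.4  -6.5] 3.55
or [357. 124.] [ 0.5294 -0.3184] [56.0426 28.0328] 38.45616912841797
or [274. 164.] [ 0.6164 -0.298 ] [56.4273 28.586 ] 72.86869049072266
```

View pics/w3.png

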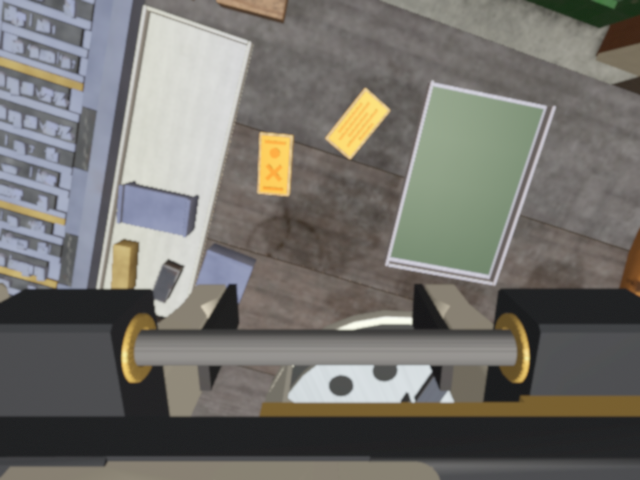

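The wrist view shows both blocks clear: B1 at (357,124) and B2 at (274,164). The tray is at (470,183), with its open (single-line) end at the top of the picture. Next I'll grasp B1.

```bash
python3 -m crank '[[[-0.0092,-0.0133,-0.036],[0,0,-7.6],0.3],[[-0.0092,-0.0133,-0.036],[0,0,-7.6],0.3],[[-0.0092,-0.0133,-0.036],[0,0,-7.6],0.3],[[-0.0092,-0.0133,-0.036],[0,0,-7.6],0.3],[[-0.0092,-0.0133,-0.036],[0,0,-7.6],0.3],[[0,0,0],[0,0,0],0.3],[[0,0,-0.03],[0,0,0],0.3],[[0,0,-0.02],[0,0,0],0.3],[[0,0,-0.02],[0,0,0],0.3],[[0,0,0],[0,0,0],0.3]]'
```

```text
clock: 4.65
tool_pos: [0.529, -0.317, 0.0028]
orientation: [179.9, -0.1, -140.1]
force: [-0.1, -0.2, -0.4]
opening: 0.0568
gripper_force: 0.0
```

```bash
python3 -m crank '[[[0,0,0.001],[0,0,0],-1],[[0,0,0],[0,0,0],-1],[[0,0,0],[0,0,0],-1],[[0,0,0],[0,0,0],-1],[[0,0,0],[0,0,0],-1],[[0,0,0.03],[0,0,0],-1],[[0,0,0.04],[0,0,0],-1],[[0,0,0.04],[0,0,0],-1],[[0,0,0],[0,0,0],-1]]'
python3 look.py w4 .14
```

```text
clock: 5.55
tool_pos: [0.5324, -0.3197, 0.1209]
orientation: [-179.5, 0.3, -140.3]
force: [-0.2, -0.5, -0.8]
opening: 0.0317
gripper_force: 30.0
tcp [ 0.5324 -0.3197  0.1209] [-179.4914    0.2747 -140.3179] j [-12.9  20.1 -14.8   0.1 -54.5 -37.4] 5.55
or [325. 292.] [ 0.5188 -0.3295] [31.5047 26.5559] 39.201908111572266
or [326. 241.] [ 0.5032 -0.3425] [26.4092  3.399 ] -50.282386779785156
```

View pics/w4.png

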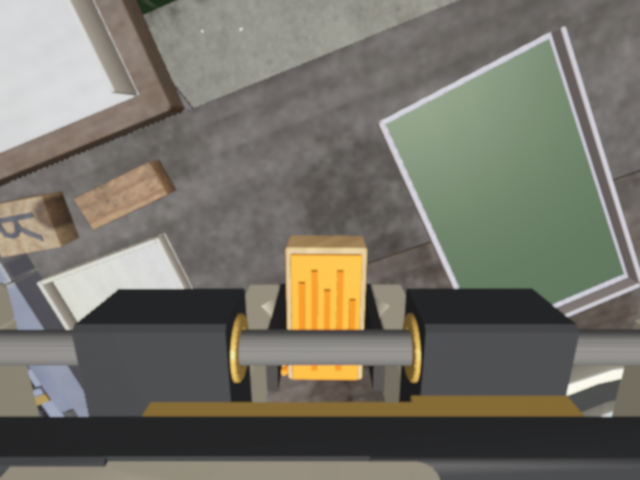

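The block is held squarely, with its face spanning rows 252 to 380. I'll work out the offset along its length and the move to nest_left.

```bash
cat > off.py <<'E'
from h import *
import sys
# off.py name v_out v_in tcpx tcpy tcpz yaw : block centre minus TCP, along tool x / tool-left
n,a,b,x,y,z,yaw=sys.argv[1],*map(float,sys.argv[2:8]);m=dict(np.load(n+".npz"))
A=ray(m,(325,a),z+.0195)[:2];B=ray(m,(325,b),z+.0195)[:2];c=(A+B)/2-[x,y];t=np.radians(yaw)
print("len",np.hypot(*(A-B)),"offset x",c@[np.cos(t),np.sin(t)],"side",c@[-np.sin(t),np.cos(t)])
E
python3 off.py w4 252 380 .5324 -.3197 .1209 -140.3
```

```text
len 0.05437241438498413 offset x 0.005971061985242627 side -0.0008862388654239172
```

```bash
python3 -m crank '[[[-0.004,0.036,0],[0,0,1.25],-1],[[-0.004,0.036,0],[0,0,1.25],-1],[[-0.004,0.036,0],[0,0,1.25],-1],[[-0.004,0.036,0],[0,0,1.25],-1],[[-0.004,0.036,0],[0,0,1.25],-1],[[-0.004,0.036,0],[0,0,1.25],-1],[[-0.004,0.036,0],[0,0,1.25],-1],[[-0.004,0.036,0],[0,0,1.25],-1],[[0,0,0],[0,0,0],-1],[[0,0,0],[0,0,0],-1],[[0,0,0],[0,0,0],-1]]'
python3 look.py w5 .14
python3 - <<'E'
from h import *
m=dict(np.load("w5.npz"));o=ctrl.get_obs();p=o["tool_pos"]
for dz in (0,.0188): 
    q=m["mtx"]@(m["R"]@(p+[0,0,dz])+m["t"]);print(q[:2]/q[2])
E
```

```text
clock: 6.75
tool_pos: [0.4966, -0.0307, 0.1137]
orientation: [179.9, -0.1, -130.4]
force: [0.1, 0.1, -1.4]
opening: 0.0318
gripper_force: 30.0
tcp [ 0.4966 -0.0307  0.1137] [ 179.9469   -0.077  -130.4074] j [ 19.1  10.1 -30.1  -0.  -49.9 -59.5] 6.75
or [325. 291.] [ 0.4853 -0.0451] [30.4885 25.821 ] 49.121456146240234
or [326. 242.] [ 0.4725 -0.0598] [25.2769  3.2328] -42.134193420410156
top [377. 424.] [ 0.2833 -0.1159] [121.4555  35.8526] 64.08452606201172
top [465. 224.] [ 0.6056 -0.2654] [53.2366 28.1362] 72.68619537353516
[326.0307 305.8924]
[326.1917 327.2573]
```

View pics/w5.png

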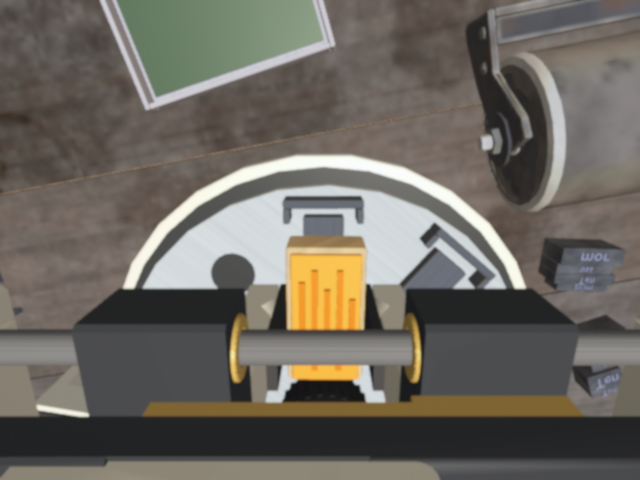

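The block is held over nest_left. The outer lip is at (323,200), the seat's outer end at (324,215), and the block face spans rows 251 to 380.

```bash
python3 off.py w5 251 380 .4966 -.0307 .1137 -130.4
python3 - <<'E'
from h import *
m=dict(np.load("w5.npz"));A=np.array([.5606,.0413]);t=np.radians(229.6);d=np.array([np.cos(t),np.sin(t)]);s=np.array([-d[1],d[0]])
for n,uv,z in (("wood front bottom L",(290,237),.110),("wood fr R",(365,237),.110),("seat outer",(324,214),.05),("lip in",(323,208),.056),("lipL",(285,210),.056),("lipR",(363,210),.056),("seatL",(304,222),.05),("seatR",(344,222),.05)):
    q=ray(m,uv,z)[:2]-A;print(n,q@d,q@s)
print("tcp",(np.array([.4966,-.0307])-A)@d,(np.array([.4966,-.0307])-A)@s)
E
```

```text
len 0.055861680117010405 offset x 0.004133567560428203 side 0.0009189312715047871
wood front bottom L 0.12701588459064994 0.013801497863379503
wood fr R 0.12698010034613832 -0.018343352842228735
seat outer 0.12329169513202663 -0.0006690784013156541
lip in 0.1281115547006166 -0.00012653675791933166
lipL 0.12699081683897925 0.02116974564818464
lipR 0.12694530931347436 -0.02254276188968586
seatL 0.11854242729149725 0.01096074806460035
seatR 0.11851748976192761 -0.012285056935682423
tcp 0.09631043181068544 -0.0020738188058057423
```

```bash
python3 -m crank '[[[0.0035,0.0022,0],[0,0,0],-1],[[0,0,-0.02],[0,0,0],-1],[[0,0,-0.02],[0,0,0],-1],[[0,0,-0.01],[0,0,0],-1],[[0,0,-0.005],[0,0,0],-1],[[0,0,-0.003],[0,0,0],-1],[[0,0,0],[0,0,0],-1],[[0,0,0],[0,0,0],-1]]'
python3 -m crank '[[[0,0,-0.001],[0,0,0],-1],[[0,0,-0.0005],[0,0,0],-1],[[0,0,0],[0,0,0],-1],[[0,0,0],[0,0,0],-1]]'
```

```text
clock: 7.65
tool_pos: [0.5011, -0.0279, 0.0571]
orientation: [-180.0, 0.0, -130.4]
force: [0.5, -0.3, -0.8]
opening: 0.0318
gripper_force: 30.0
clock: 8.05
tool_pos: [0.501, -0.028, 0.0557]
orientation: [-180.0, 0.0, -130.4]
force: [-1.8, -0.3, 6.0]
opening: 0.0318
gripper_force: 30.0
```

```bash
python3 -m crank '[[[0,0,0],[0,0,0],0.05],[[0,0,0],[0,0,0],0.05],[[0,0,0],[0,0,0],0.05],[[0,0,0.03],[0,0,0],0.05],[[0,0,0.05],[0,0,0],0.05],[[0.004,0.005,0.05],[0,0,0],0.05],[[0.004,0.005,0.05],[0,0,0],0.05],[[0,0,0],[0,0,0],0.1],[[0,0,0],[0,0,0],0.3],[[0,0,0],[0,0,0],0.3]]'
python3 look.py w6 .073
```

```text
clock: 9.05
tool_pos: [0.5077, -0.0182, 0.2331]
orientation: [179.9, -0.1, -130.4]
force: [0.2, 0.7, -0.4]
opening: 0.0556
gripper_force: 0.0
tcp [ 0.5077 -0.0182  0.2331] [ 179.9256   -0.0693 -130.3999] j [ 20.1   4.5 -19.3  -0.  -66.3 -60.5] 9.05
or [324. 203.] [ 0.4998 -0.0297] [55.8988 27.7441] 49.15667724609375
or [19. 43.] [ 0.5936 -0.2673] [48.9395 25.6087] 72.57308959960938
or [41. 38.] [ 0.5778 -0.2579] [50.4538  7.268 ] 72.62190246582031
top [377. 424.] [ 0.2625 -0.1212] [132.3079  40.3293] 63.92524337768555
top [465. 223.] [ 0.6115 -0.2829] [57.4604 30.4756] 72.49402618408203
```

View pics/w6.png

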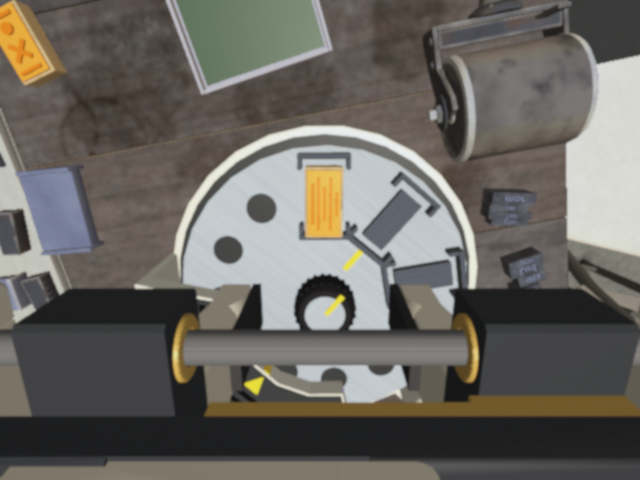

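The block is seated squarely between nest_left's lips (face at (324,203)). Next is B2.

```bash
python3 -m crank '[[[0.0156,-0.04,-0.02],[0,0,3.3],0.3],[[0.0156,-0.04,-0.02],[0,0,3.3],0.3],[[0.0156,-0.04,-0.02],[0,0,3.3],0.3],[[0.0156,-0.04,-0.02],[0,0,3.3],0.3],[[0.0156,-0.04,-0.02],[0,0,3.3],0.3],[[0.0156,-0.04,-0.02],[0,0,3.3],0.3],[[0.0156,-0.04,-0.02],[0,0,3.3],0.3],[[0,0,-0.03],[0,0,0],0.3],[[0,0,0],[0,0,0],0.3],[[0,0,0],[0,0,0],0.3]]'
python3 - <<'E'
from h import *
p,_=imaging.snapshot("top");m=imaging.camera_model("top")
for c in blobs(inr(p,(10,130,140),(24,255,255)),150)[:6]: print(pxc(c).round(),*rect(m,c,.023))
E
```

```text
clock: 10.15
tool_pos: [0.6166, -0.2979, 0.0629]
orientation: [179.8, -0.0, -107.3]
force: [-0.4, 0.1, -0.4]
opening: 0.0569
gripper_force: 0.0
[456. 220.] [ 0.6214 -0.2801] [31.9792 27.1654] -16.402511596679688
```

```bash
python3 -m crank '[[[0,0,-0.03],[0,0,0],0.3],[[0,0,-0.02],[0,0,0],0.3],[[0,0,-0.009],[0,0,0],0.3],[[0,0,0],[0,0,0],0.3],[[0,0,0],[0,0,0],-1],[[0,0,0],[0,0,0],-1],[[0,0,0],[0,0,0],-1],[[0,0,0],[0,0,0],-1],[[0,0,0],[0,0,0],-1]]'
python3 -m crank '[[[0,0,0.03],[0,0,0],-1],[[0,0,0.04],[0,0,0],-1],[[0,0,0.04],[0,0,0],-1],[[0,0,0],[0,0,0],-1],[[0,0,0],[0,0,0],-1],[[0,0,0],[0,0,0],-1]]'
python3 look.py w7 .1335
```

```text
clock: 11.1
tool_pos: [0.618, -0.2982, 0.006]
orientation: [-180.0, -0.0, -107.3]
force: [-1.5, 1.5, 5.7]
opening: 0.0317
gripper_force: 30.0
clock: 11.7
tool_pos: [0.6168, -0.2978, 0.1138]
orientation: [179.9, 0.0, -107.3]
force: [-0.2, -0.8, -1.3]
opening: 0.0315
gripper_force: 30.0
tcp [ 0.6168 -0.2978  0.1138] [ 179.8829    0.0172 -107.3093] j [ -9.5  26.2  -5.9  -0.  -58.   -7.8] 11.7
or [325. 292.] [ 0.6122 -0.3125] [31.5223 26.9384] 72.5923080444336
or [325. 242.] [ 0.6064 -0.3319] [27.2099  3.4551] -17.35973358154297
```

```bash
python3 -m crank '[[[-0.01395,0.0388,0.002],[0,0,7.69],-1],[[-0.01395,0.0388,0.002],[0,0,7.69],-1],[[-0.01395,0.0388,0],[0,0,7.69],-1],[[-0.01395,0.0388,0],[0,0,7.69],-1],[[-0.01395,0.0388,0],[0,0,7.69],-1],[[-0.01395,0.0388,0],[0,0,7.69],-1],[[-0.01395,0.0388,0],[0,0,7.69],-1],[[-0.01395,0.0388,0],[0,0,7.69],-1],[[-0.01395,0.0388,0],[0,0,7.69],-1],[[-0.01395,0.0388,0],[0,0,7.69],-1],[[0,0,0],[0,0,0],-1],[[0,0,0],[0,0,0],-1]]'
python3 -m crank '[[[0,0,0],[0,0,0],-1],[[0,0,0],[0,0,0],-1]]'
python3 look.py w8 .137
```

```text
clock: 13.0
tool_pos: [0.4777, 0.0906, 0.1186]
orientation: [179.9, 0.0, -30.3]
force: [-0.8, -0.7, -1.7]
opening: 0.0317
gripper_force: 30.0
clock: 13.2
tool_pos: [0.4783, 0.0888, 0.1188]
orientation: [180.0, 0.0, -30.5]
force: [0.1, 0.1, -1.1]
opening: 0.0314
gripper_force: 30.0
tcp [0.4783 0.0888 0.1188] [179.9503   0.0238 -30.5123] j [ 33.7   8.7 -31.1   0.  -50.3  25.7] 13.2
or [502. 117.] [ 0.515  -0.0039] [38.3864 19.196 ] 49.18684387207031
or [ 62. 270.] [0.5436 0.1653] [46.8601 35.8897] -85.40275526046753
or [325. 292.] [0.4897 0.0809] [31.1312 27.4916] -30.539939880371094
top [377. 424.] [ 0.2827 -0.1163] [121.9082  36.6897] 64.0845947265625
```

```bash
python3 -m crank '[[[-0.0006,0.0008,0],[0,0,0],-1],[[0,0,-0.02],[0,0,0],-1],[[0,0,-0.02],[0,0,0],-1],[[0,0,-0.012],[0,0,0],-1],[[0,0,-0.006],[0,0,0],-1],[[0,0,-0.003],[0,0,0],-1],[[0,0,-0.0015],[0,0,0],-1],[[0,0,0],[0,0,0],-1],[[0,0,0],[0,0,0],-1]]'
```

```text
clock: 14.2
tool_pos: [0.478, 0.0909, 0.0572]
orientation: [-180.0, -0.0, -30.4]
force: [0.0, -0.4, -0.8]
opening: 0.0317
gripper_force: 30.0
```

```bash
python3 -m crank '[[[0,0,-0.001],[0,0,0],-1],[[0,0,-0.0005],[0,0,0],-1],[[0,0,0],[0,0,0],-1],[[0,0,0],[0,0,0],-1]]'
python3 -m crank '[[[0,0,-0.001],[0,0,0],-1],[[0,0,0],[0,0,0],-1],[[0,0,0],[0,0,0],-1]]'
```

```text
clock: 14.6
tool_pos: [0.478, 0.0909, 0.0559]
orientation: [-180.0, -0.0, -30.4]
force: [-1.8, 1.3, 5.6]
opening: 0.0314
gripper_force: 30.0
clock: 14.9
tool_pos: [0.4781, 0.091, 0.0559]
orientation: [-179.9, -0.1, -30.4]
force: [-6.3, 1.6, 18.0]
opening: 0.0316
gripper_force: 30.0
```

```bash
python3 -m crank '[[[0,0,0.001],[0,0,0],0.05],[[0,0,0],[0,0,0],0.05],[[0,0,0],[0,0,0],0.05],[[0,0,0.03],[0,0,0],0.05],[[0,0,0.05],[0,0,0],0.05],[[0,0,0.05],[0,0,0],0.05],[[0,0,0.04],[0,0,0],0.05],[[0,0,0],[0,0,0],0.3],[[0,0,0],[0,0,0],0.3],[[0,0,0],[0,0,0],0.3]]'
python3 look.py w9 .073
```

```text
clock: 15.9
tool_pos: [0.4769, 0.0904, 0.224]
orientation: [179.9, 0.1, -30.4]
force: [0.7, -0.3, 0.1]
opening: 0.0564
gripper_force: 0.0
tcp [0.4769 0.0904 0.224 ] [179.9128   0.072  -30.4018] j [ 34.    2.6 -22.6  -0.  -64.9  25.6] 15.9
or [154. 242.] [0.5293 0.2211] [79.7983 69.4151] 4.6886982917785645
or [444. 116.] [ 0.5006 -0.0285] [56.7739 28.1564] 49.297157287597656
or [323. 218.] [0.4779 0.0894] [55.6568 27.8731] -30.447826385498047
or [614. 294.] [ 0.2923 -0.086 ] [54.1968 32.6934] 65.38571166992188
top [377. 424.] [ 0.2629 -0.1211] [131.6966  39.5859] 64.08451080322266
```

View pics/w9.png

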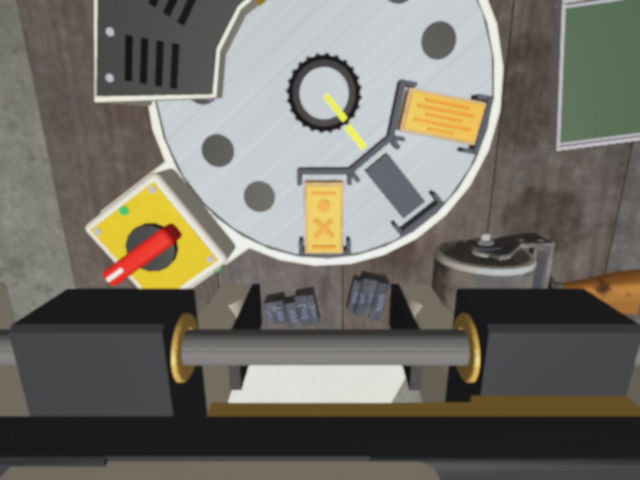

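Both blocks are seated (faces at (323,218) and (444,116)) and the knob is at (324,92). I'll move above the knob at yaw -110.

```bash
python3 - <<'E'
from h import *
print(ray(dict(np.load("w9.npz")),(324,92),.09))
E
python3 -m crank '[[[0.0084,-0.0049,-0.007],[0,0,-7.96],0.4],[[0.0084,-0.0049,-0.007],[0,0,-7.96],0.4],[[0.0084,-0.0049,-0.007],[0,0,-7.96],0.4],[[0.0084,-0.0049,-0.007],[0,0,-7.96],0.4],[[0.0084,-0.0049,-0.007],[0,0,-7.96],0.4],[[0.0084,-0.0049,-0.007],[0,0,-7.96],0.4],[[0.0084,-0.0049,-0.007],[0,0,-7.96],0.4],[[0.0084,-0.0049,-0.007],[0,0,-7.96],0.4],[[0.0084,-0.0049,-0.007],[0,0,-7.96],0.4],[[0.0084,-0.0049,-0.007],[0,0,-7.96],0.4],[[0,0,0],[0,0,0],0.4],[[0,0,0],[0,0,0],0.4]]'
python3 -m crank '[[[0,0,0],[0,0,0],0.4],[[0,0,0],[0,0,0],0.4]]'
```

```text
[0.56   0.0407 0.09  ]
clock: 17.2
tool_pos: [0.5611, 0.0414, 0.1542]
orientation: [179.9, -0.1, -109.8]
force: [0.3, 0.0, 0.5]
opening: 0.0614
gripper_force: 0.0
clock: 17.4
tool_pos: [0.5615, 0.0419, 0.1555]
orientation: [-180.0, 0.0, -109.9]
force: [0.5, -0.2, 0.5]
opening: 0.0611
gripper_force: 0.0
```

```bash
python3 -m crank '[[[-0.0008,-0.0006,-0.025],[0,0,0],0.4],[[0,0,-0.025],[0,0,0],0.4],[[0,0,-0.025],[0,0,0],0.4],[[0,0,-0.019],[0,0,0],0.4],[[0,0,0],[0,0,0],0.4],[[0,0,0],[0,0,0],0.4]]'
python3 -m crank '[[[0,0,0],[0,0,0],-1],[[0,0,0],[0,0,0],-1],[[0,0,0],[0,0,0],-1],[[0,0,0],[0,0,0],-1]]'
```

```text
clock: 18.0
tool_pos: [0.561, 0.0412, 0.0618]
orientation: [-180.0, -0.0, -109.9]
force: [-0.0, 0.1, 0.3]
opening: 0.0611
gripper_force: 0.0
clock: 18.4
tool_pos: [0.5598, 0.0419, 0.0624]
orientation: [179.9, 0.1, -110.0]
force: [-7.4, 6.3, 6.8]
opening: 0.0516
gripper_force: 30.0
```

```bash
python3 -m crank '[[[0,0,0],[0,0,7],-1],[[0,0,0],[0,0,7],-1],[[0,0,0],[0,0,7],-1],[[0,0,0],[0,0,7],-1],[[0,0,0],[0,0,7],-1],[[0,0,0],[0,0,7],-1],[[0,0,0],[0,0,7],-1],[[0,0,0],[0,0,7],-1],[[0,0,0],[0,0,7],-1],[[0,0,0],[0,0,7],-1],[[0,0,0],[0,0,7],-1],[[0,0,0],[0,0,3],-1]]'
python3 look.py w10 .09
```

```text
clock: 19.6
tool_pos: [0.5606, 0.0422, 0.0624]
orientation: [-179.9, 0.0, -29.7]
force: [-3.9, 7.0, 3.5]
opening: 0.0514
gripper_force: 30.0
tcp [0.5606 0.0422 0.0624] [-179.9202    0.0166  -29.707 ] j [ 24.2  19.3 -25.4  -0.1 -45.3  36.1] 19.6
or [427. 120.] [ 0.6201 -0.0245] [48.7586 24.2787] -51.02732849121094
top [377. 424.] [ 0.2681 -0.1201] [129.6905  38.8139] 64.08458709716797
```

View pics/w10_t.png

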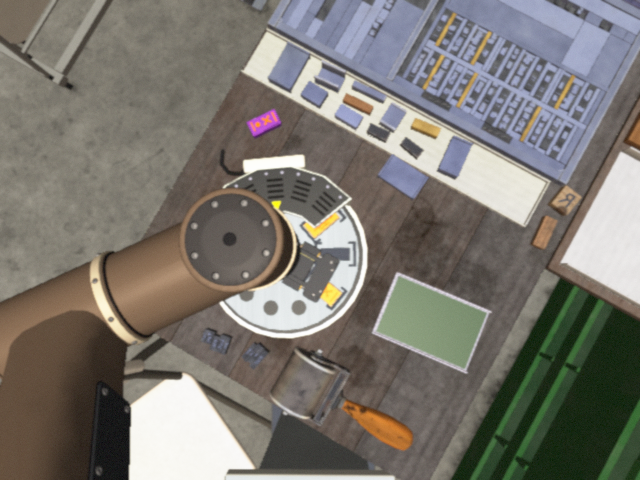

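The top view shows the carousel turning properly with both blocks in place. The nest_left block is now at (322,225), entering the hood side. I'll continue.

```bash
python3 -m crank '[[[0,0,0],[0,0,7],-1],[[0,0,0],[0,0,7],-1],[[0,0,0],[0,0,7],-1],[[0,0,0],[0,0,7],-1],[[0,0,0],[0,0,7],-1],[[0,0,0],[0,0,7],-1],[[0,0,0],[0,0,7],-1],[[0,0,0],[0,0,7],-1],[[0,0,0],[0,0,7],-1],[[0,0,0],[0,0,7],-1],[[0,0,0],[0,0,7],-1],[[0,0,0],[0,0,7],-1]]'
python3 -m crank '[[[0,0,0],[0,0,5],-1],[[0,0,0],[0,0,4],-1],[[0,0,0],[0,0,2.3],-1],[[0,0,0],[0,0,0],-1],[[0,0,0],[0,0,0],-1],[[0,0,0],[0,0,0],-1]]'
```

```text
clock: 20.9
tool_pos: [0.5605, 0.0431, 0.0623]
orientation: [-179.9, -0.2, 54.3]
force: [-8.7, 12.4, 3.7]
opening: 0.0517
gripper_force: 30.0
clock: 21.5
tool_pos: [0.5604, 0.0432, 0.0623]
orientation: [-180.0, -0.2, 65.4]
force: [-8.0, 12.6, 3.2]
opening: 0.0511
gripper_force: 30.0
```

```bash
python3 -m crank '[[[0,0,0],[0,0,0],0.4],[[0,0,0],[0,0,0],0.4],[[0,0,0],[0,0,0],0.4],[[0,0,0.03],[0,0,0],0.4],[[0,0,0.05],[0,0,0],0.4],[[0,0,0.05],[0,0,0],0.4],[[-0.03,-0.03,0.05],[0,0,0],0.4],[[-0.03,-0.03,0],[0,0,0],0.4],[[0,0,0],[0,0,0],0.4],[[0,0,0],[0,0,0],0.4],[[0,0,0],[0,0,0],0.4]]'
python3 - <<'E'
from h import *
o=ctrl.get_obs();print(o["tool_pos"],o["orientation"],o["clock"])
w,_=imaging.snapshot("wrist");m=imaging.camera_model("wrist");cv2.imwrite("pics/w11.png",w);np.savez("w11.npz",**m)
for c in blobs(inr(w,(24,120,140),(36,255,255)),5)[:8]:
    P=onplane(m,c,.09);P4=onplane(m,c,.041);print(pxc(c).round(),"n",cv2.contourArea(c),"@.09",P.mean(0),"@.041",P4.mean(0), "fit",cv2.fitLine((P*1000).astype(np.float32),cv2.DIST_L2,0,.01,.01)[:2].ravel())
for c in blobs(inr(w,(0,180,120),(6,255,255)),60)[:2]: print("red",pxc(c).round(),*rect(m,c,.097))
E
```

```text
clock: 22.6
tool_pos: [0.5083, -0.0119, 0.2294]
orientation: [180.0, -0.0, 65.3]
force: [-0.2, -0.3, -0.6]
opening: 0.0611
gripper_force: 0.0
[ 0.5083 -0.0119  0.2294] [179.9821  -0.0067  65.2961] 22.6
[472.  65.] n 375.5 @.09 [0.6491 0.0484] @.041 [0.6671 0.0469] fit [0.9946 0.1038]
[374. 120.] n 138.0 @.09 [0.5728 0.0429] @.041 [0.5781 0.0405] fit [0.9963 0.0863]
[397. 103.] n 112.5 @.09 [0.5924 0.0472] @.041 [0.601  0.0455] fit [0.9975 0.0707]
[450.  78.] n 18.0 @.09 [0.6321 0.0474] @.041 [0.6473 0.0457] fit [ 0.0757 -0.9971]
```

View pics/w11.png

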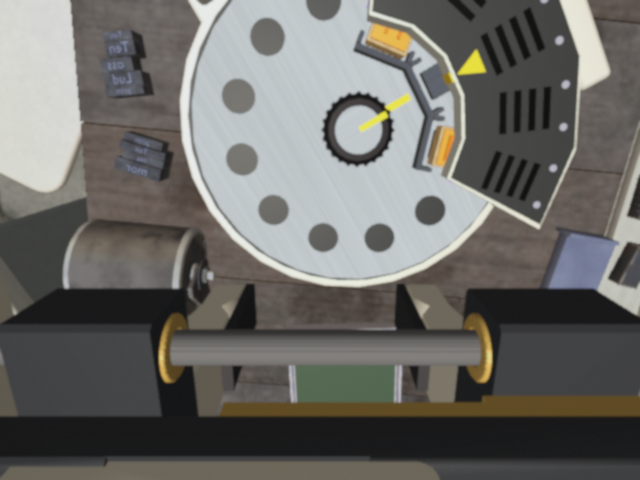

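The pointer (374,120) is in line with the yellow mark (472,65), about 4.5° against 4.9°. Next is the isolator.

```bash
python3 -m crank '[[[0.0036,0.0396,-0.01],[0,0,4.92],0.4],[[0.0036,0.0396,-0.01],[0,0,4.92],0.4],[[0.0036,0.0396,-0.01],[0,0,4.92],0.4],[[0.0036,0.0396,-0.01],[0,0,4.92],0.4],[[0.0036,0.0396,-0.01],[0,0,4.92],0.4],[[0.0036,0.0396,-0.01],[0,0,4.92],0.4],[[0,0,0],[0,0,0],0.4],[[0,0,0],[0,0,0],0.4],[[0,0,0],[0,0,0],0.4]]'
python3 -m crank '[[[0,0,-0.03],[0,0,0],0.4],[[0,0,-0.03],[0,0,0],0.4],[[0,0,-0.02],[0,0,0],0.4],[[0,0,-0.014],[0,0,0],0.4],[[0,0,0],[0,0,0],0.4],[[0,0,0],[0,0,0],0.4]]'
```

```text
clock: 23.55
tool_pos: [0.5295, 0.2257, 0.1688]
orientation: [-180.0, 0.0, 94.8]
force: [0.1, -0.7, -0.4]
opening: 0.0614
gripper_force: 0.0
clock: 24.15
tool_pos: [0.53, 0.2253, 0.0759]
orientation: [180.0, -0.0, 94.8]
force: [-1.0, -0.4, 1.0]
opening: 0.0615
gripper_force: 0.0
```

```bash
python3 -m crank '[[[0,0,0],[0,0,0],-1],[[0,0,0],[0,0,0],-1],[[0,0,0],[0,0,0],-1],[[0,0,0],[0,0,0],-1],[[0,0,0],[0,0,0],-1],[[0,0,0],[0,0,0],-1],[[0,0,0],[0,0,0],-1]]'
```

```text
clock: 24.85
tool_pos: [0.5298, 0.2259, 0.0753]
orientation: [180.0, 0.0, 94.8]
force: [1.4, 0.1, 0.9]
opening: 0.0149
gripper_force: 30.0
```

```bash
python3 -m crank '[[[0,0,0],[0,0,-8.2],-1],[[0,0,0],[0,0,-8.2],-1],[[0,0,0],[0,0,-8.2],-1],[[0,0,0],[0,0,-8.2],-1],[[0,0,0],[0,0,-8.2],-1],[[0,0,0],[0,0,-8.2],-1],[[0,0,0],[0,0,-8.2],-1],[[0,0,0],[0,0,-8.2],-1],[[0,0,0],[0,0,-8.2],-1],[[0,0,0],[0,0,-8.2],-1],[[0,0,0],[0,0,-8],-1],[[0,0,0],[0,0,0],-1]]'
python3 -m crank '[[[0,0,0],[0,0,0],-1],[[0,0,0],[0,0,0],-1],[[0,0,0],[0,0,0],-1],[[0,0,0],[0,0,0],-1],[[0,0,0],[0,0,0],-1],[[0,0,0],[0,0,0],-1],[[0,0,0],[0,0,0],-1],[[0,0,0],[0,0,0],-1],[[0,0,0],[0,0,0],-1],[[0,0,0],[0,0,0],-1],[[0,0,0],[0,0,0],-1],[[0,0,0],[0,0,0],-1]]'
python3 -m crank '[[[0,0,0],[0,0,0],-1],[[0,0,0],[0,0,0],-1],[[0,0,0],[0,0,0],-1],[[0,0,0],[0,0,0],-1],[[0,0,0],[0,0,0],-1],[[0,0,0],[0,0,0],-1],[[0,0,0],[0,0,0],-1],[[0,0,0],[0,0,0],-1],[[0,0,0],[0,0,0],-1],[[0,0,0],[0,0,0],-1],[[0,0,0],[0,0,0],-1],[[0,0,0],[0,0,0],-1]]'
```

```text
clock: 26.05
tool_pos: [0.5269, 0.2282, 0.0753]
orientation: [-179.8, 0.2, 4.6]
force: [-16.2, 14.0, 8.3]
opening: 0.0145
gripper_force: 30.0
clock: 27.25
tool_pos: [0.527, 0.2282, 0.0753]
orientation: [-179.8, 0.2, 4.8]
force: [-17.1, 13.7, 9.8]
opening: 0.0148
gripper_force: 30.0
clock: 28.45
tool_pos: [0.527, 0.2282, 0.0753]
orientation: [-179.8, 0.2, 4.8]
force: [-16.4, 14.2, 9.0]
opening: 0.0146
gripper_force: 30.0
```

```bash
python3 -m crank '[[[0,0,0],[0,0,0],-1],[[0,0,0],[0,0,0],-1],[[0,0,0],[0,0,0],-1],[[0,0,0],[0,0,0],-1],[[0,0,0],[0,0,0],-1],[[0,0,0],[0,0,0],-1],[[0,0,0],[0,0,0],-1],[[0,0,0],[0,0,0],-1],[[0,0,0],[0,0,0],-1],[[0,0,0],[0,0,0],-1],[[0,0,0],[0,0,0],-1],[[0,0,0],[0,0,0],-1]]'
python3 -m crank '[[[0,0,0],[0,0,0],-1],[[0,0,0],[0,0,0],-1],[[0,0,0],[0,0,0],-1]]'
python3 -m crank '[[[0,0,0],[0,0,8.2],-1],[[0,0,0],[0,0,8.2],-1],[[0,0,0],[0,0,8.2],-1],[[0,0,0],[0,0,8.2],-1],[[0,0,0],[0,0,8.2],-1],[[0,0,0],[0,0,8.2],-1],[[0,0,0],[0,0,8.2],-1],[[0,0,0],[0,0,8.2],-1],[[0,0,0],[0,0,8.2],-1],[[0,0,0],[0,0,8.2],-1],[[0,0,0],[0,0,8],-1],[[0,0,0],[0,0,0],-1]]'
```

```text
clock: 29.65
tool_pos: [0.527, 0.2282, 0.0753]
orientation: [-179.8, 0.2, 4.8]
force: [-18.0, 14.1, 8.6]
opening: 0.0148
gripper_force: 30.0
clock: 29.95
tool_pos: [0.527, 0.2282, 0.0753]
orientation: [-179.8, 0.2, 4.8]
force: [-16.9, 14.1, 8.4]
opening: 0.0146
gripper_force: 30.0
clock: 31.15
tool_pos: [0.5298, 0.2258, 0.0753]
orientation: [180.0, -0.0, 94.9]
force: [1.0, -0.5, -1.0]
opening: 0.015
gripper_force: 30.0
```

Now I'll release, rise, verify that the isolator is off, and return over the knob.

```bash
python3 -m crank '[[[0,0,0],[0,0,0],0.4],[[0,0,0],[0,0,0],0.4],[[0,0,0],[0,0,0],0.4],[[0,0,0],[0,0,0],0.4],[[0,0,0.04],[0,0,0],0.4],[[0,0,0.05],[0,0,0],0.4],[[0,0,0.01],[0,0,0],0.4]]'
python3 -m crank '[[[0.005,-0.0308,0],[0,0,-4.9],0.4],[[0.005,-0.0308,0],[0,0,-4.9],0.4],[[0.005,-0.0308,0],[0,0,-4.9],0.4],[[0.005,-0.0308,0],[0,0,-4.9],0.4],[[0.005,-0.0308,0],[0,0,-4.9],0.4],[[0.005,-0.0308,0],[0,0,-4.9],0.4],[[0,0,0],[0,0,0],0.4],[[0,0,0],[0,0,0],0.4],[[0,0,0],[0,0,0],0.4]]'
python3 - <<'E'
from h import *
w,_=imaging.snapshot("wrist");m=imaging.camera_model("wrist");cv2.imwrite("pics/w12.png",w)
for c in blobs(inr(w,(0,180,120),(6,255,255)),60)[:2]: print("red",pxc(c).round(),*rect(m,c,.097))
w,_=imaging.snapshot("top");m=imaging.camera_model("top");cv2.imwrite("pics/t12.png",w)
for c in blobs(inr(w,(0,180,120),(6,255,255)),30)[:2]: print("red",pxc(c).round(),*rect(m,c,.097))
E
```

```text
clock: 31.85
tool_pos: [0.5322, 0.2273, 0.1812]
orientation: [179.6, -0.2, 94.9]
force: [0.7, -0.9, 0.5]
opening: 0.0603
gripper_force: 0.0
clock: 32.75
tool_pos: [0.5596, 0.0415, 0.1753]
orientation: [180.0, -0.0, 65.5]
force: [-0.0, 0.0, -0.3]
opening: 0.0613
gripper_force: 0.0
red [153.   9.] [0.5307 0.1993] [18.0595 12.4142] -24.50598907470703
```

```bash
python3 -m crank '[[[0.0006,0,-0.04],[0,0,0],0.4],[[0,0,-0.035],[0,0,0],0.4],[[0,0,-0.02],[0,0,0],0.4],[[0,0,-0.018],[0,0,0],0.4],[[0,0,0],[0,0,0],0.4],[[0,0,0],[0,0,0],0.4],[[0,0,0],[0,0,0],-1],[[0,0,0],[0,0,0],-1],[[0,0,0],[0,0,0],-1],[[0,0,0],[0,0,0],-1]]'
python3 -m crank '[[[0,0,0],[0,0,-3],-1],[[0,0,0],[0,0,-7],-1],[[0,0,0],[0,0,-7],-1],[[0,0,0],[0,0,-7],-1],[[0,0,0],[0,0,-7],-1],[[0,0,0],[0,0,-7],-1],[[0,0,0],[0,0,-7],-1],[[0,0,0],[0,0,-7],-1],[[0,0,0],[0,0,-7],-1],[[0,0,0],[0,0,-7],-1],[[0,0,0],[0,0,-7],-1],[[0,0,0],[0,0,-7],-1]]'
python3 -m crank '[[[0,0,0],[0,0,-7],-1],[[0,0,0],[0,0,-7],-1],[[0,0,0],[0,0,-7],-1],[[0,0,0],[0,0,-7],-1],[[0,0,0],[0,0,-7],-1],[[0,0,0],[0,0,-7],-1],[[0,0,0],[0,0,-7],-1],[[0,0,0],[0,0,-7],-1],[[0,0,0],[0,0,-7],-1],[[0,0,0],[0,0,-7],-1],[[0,0,0],[0,0,-7],-1],[[0,0,0],[0,0,-7],-1]]'
python3 -m crank '[[[0,0,0],[0,0,-6],-1],[[0,0,0],[0,0,-5],-1],[[0,0,0],[0,0,0],-1],[[0,0,0],[0,0,0],-1],[[0,0,0],[0,0,0],-1]]'
```

```text
clock: 33.85
tool_pos: [0.5597, 0.0419, 0.0634]
orientation: [-180.0, -0.1, 65.4]
force: [-4.9, 5.4, 5.1]
opening: 0.0515
gripper_force: 30.0
clock: 35.05
tool_pos: [0.5594, 0.0427, 0.0634]
orientation: [-179.9, 0.0, -14.8]
force: [-7.7, 10.9, 5.3]
opening: 0.0513
gripper_force: 30.0
clock: 36.25
tool_pos: [0.5601, 0.0431, 0.0634]
orientation: [-179.9, 0.2, -98.8]
force: [-6.4, 11.2, 3.1]
opening: 0.0517
gripper_force: 30.0
clock: 36.75
tool_pos: [0.5602, 0.0431, 0.0634]
orientation: [-180.0, 0.2, -109.6]
force: [-6.5, 11.6, 3.3]
opening: 0.0514
gripper_force: 30.0
```

Release the knob, rise, and look at the blocks, offset so that the camera sees the nests.

```bash
python3 -m crank '[[[0,0,0],[0,0,0],0.4],[[0,0,0],[0,0,0],0.4],[[0,0,0],[0,0,0],0.4],[[0,0,0.03],[0,0,0],0.4],[[0,0,0.05],[0,0,0],0.4],[[0,0,0.05],[0,0,0],0.4],[[0,0,0.05],[0,0,-4],0.4],[[-0.02,0,0],[0,0,-8],0.4],[[-0.02,0,0],[0,0,-8],0.4],[[0,0,0],[0,0,0],0.2],[[0,0,0],[0,0,0],0.2],[[0,0,0],[0,0,0],0.2]]'
python3 look.py w13 .073
python3 - <<'E'
from h import *
w=cv2.imread("pics/w13_t.png");m=imaging.camera_model("top")
for c in blobs(inr(w,(0,180,120),(6,255,255)),30)[:2]: print("red",pxc(c).round(),*rect(m,c,.097))
E
```

```text
clock: 37.95
tool_pos: [0.5207, 0.0409, 0.2423]
orientation: [-180.0, -0.0, -129.5]
force: [0.1, 0.4, 0.3]
opening: 0.053
gripper_force: 0.0
tcp [0.5207 0.0409 0.2423] [-179.9833   -0.0038 -129.4616] j [ 26.1   5.5 -17.    0.  -67.5 -65.5] 37.95
or [290. 135.] [ 0.5005 -0.0289] [56.0825 28.0167] 49.24212646484375
or [400. 227.] [0.4772 0.0887] [56.1773 28.45  ] -31.07119369506836
top [380. 426.] [ 0.2596 -0.1271] [116.4141  38.8269] 64.08451080322266
top [321. 286.] [ 0.5015 -0.0278] [56.5545 28.055 ] 48.780391693115234
```

```bash
python3 -m crank '[[[-0.0102,-0.035,-0.03],[0,0,-0.7],0.2],[[-0.0102,-0.0347,-0.03],[0,0,-0.7],0.2],[[0,0,-0.03],[0,0,0],0.2],[[0,0,-0.03],[0,0,0],0.2],[[0,0,0],[0,0,0],0.2],[[0,0,0],[0,0,0],0.2]]'
python3 -m crank '[[[0,0,-0.03],[0,0,0],0.2],[[0,0,-0.02],[0,0,0],0.2],[[0,0,-0.015],[0,0,0],0.2],[[0,0,0],[0,0,0],0.2],[[0,0,0],[0,0,0],0.2]]'
```

```text
clock: 38.65
tool_pos: [0.5002, -0.0289, 0.1224]
orientation: [180.0, -0.1, -130.9]
force: [0.4, -0.6, -0.5]
opening: 0.0524
gripper_force: 0.0
clock: 39.15
tool_pos: [0.5011, -0.0283, 0.0587]
orientation: [-179.9, 0.1, -130.9]
force: [0.9, -0.0, -0.0]
opening: 0.0525
gripper_force: 0.0
```

```bash
python3 -m crank '[[[0,0,0],[0,0,0],-1],[[0,0,0],[0,0,0],-1],[[0,0,0],[0,0,0],-1],[[0,0,0],[0,0,0],-1],[[0,0,0],[0,0,0],-1],[[0,0,0.03],[0,0,0],-1],[[0,0,0.04],[0,0,0],-1],[[0,0,0.02],[0,0,0],-1],[[0,0,0],[0,0,0],-1],[[0,0,0],[0,0,0],-1],[[0,0,0],[0,0,0],-1]]'
```

```text
clock: 40.25
tool_pos: [0.4989, -0.0289, 0.1462]
orientation: [179.9, -0.1, -131.0]
force: [-0.4, 0.8, -1.6]
opening: 0.032
gripper_force: 30.0
```

```bash
python3 -m crank '[[[-0.0069,-0.0201,0],[0,0,8.5],-1],[[-0.0069,-0.0201,0],[0,0,8.5],-1],[[-0.0069,-0.0201,0],[0,0,8.5],-1],[[-0.0069,-0.0201,0],[0,0,8.5],-1],[[-0.0069,-0.0201,0],[0,0,8.5],-1],[[-0.0069,-0.0201,0],[0,0,8.5],-1],[[-0.0069,-0.0201,0],[0,0,8.5],-1],[[-0.0069,-0.0201,0],[0,0,8.5],-1],[[-0.0069,-0.0201,0],[0,0,8.5],-1],[[-0.0069,-0.0201,0],[0,0,8.5],-1],[[-0.0069,-0.0201,0],[0,0,8.5],-1],[[-0.0069,-0.0201,0],[0,0,8.5],-1]]'
python3 -m crank '[[[0,0,-0.02],[0,0,6.1],-1],[[0,0,-0.04],[0,0,0],-1],[[0,0,-0.03],[0,0,0],-1],[[0,0,-0.02],[0,0,0],-1],[[0,0,0],[0,0,0],-1],[[0,0,0],[0,0,0],-1]]'
python3 look.py w14 .06
```

```text
clock: 41.45
tool_pos: [0.4158, -0.2705, 0.1459]
orientation: [180.0, 0.1, -28.6]
force: [-0.7, 0.4, -0.7]
opening: 0.0314
gripper_force: 30.0
clock: 42.05
tool_pos: [0.4165, -0.2699, 0.0368]
orientation: [180.0, 0.1, -22.8]
force: [-0.2, -1.0, -1.1]
opening: 0.0318
gripper_force: 30.0
tcp [ 0.4165 -0.2699  0.0368] [179.9588   0.1289 -22.8497] j [-10.2  16.3 -35.    0.  -38.9  77.3] 42.05
or [325. 292.] [ 0.431 -0.277] [30.6179 25.8293] -22.860450744628906
```

```bash
python3 -m crank '[[[0,0,-0.015],[0,0,0],-1],[[0,0,-0.009],[0,0,0],-1],[[0,0,-0.001],[0,0,0],-1],[[0,0,0],[0,0,0],-1],[[0,0,0],[0,0,0],-1]]'
python3 -m crank '[[[0,0,-0.001],[0,0,0],-1],[[0,0,0],[0,0,0],-1],[[0,0,0],[0,0,0],-1]]'
```

```text
clock: 42.65
tool_pos: [0.4174, -0.27, 0.0129]
orientation: [-180.0, -0.0, -22.9]
force: [-0.4, -0.0, -1.0]
opening: 0.0319
gripper_force: 30.0
clock: 42.95
tool_pos: [0.417, -0.2699, 0.0115]
orientation: [-180.0, -0.0, -22.9]
force: [-0.3, -0.5, -1.0]
opening: 0.0318
gripper_force: 30.0
```

```bash
python3 -m crank '[[[0,0,-0.001],[0,0,0],-1],[[0,0,0],[0,0,0],-1],[[0,0,0],[0,0,0],-1]]'
python3 -m crank '[[[0,0,-0.001],[0,0,0],-1],[[0,0,0],[0,0,0],-1],[[0,0,0],[0,0,0],-1]]'
```

```text
clock: 43.25
tool_pos: [0.4171, -0.27, 0.0108]
orientation: [180.0, -0.0, -22.8]
force: [-0.9, 0.2, 5.9]
opening: 0.0318
gripper_force: 30.0
clock: 43.55
tool_pos: [0.4172, -0.27, 0.0108]
orientation: [180.0, -0.0, -22.8]
force: [-4.7, 5.0, 19.9]
opening: 0.0315
gripper_force: 30.0
```

```bash
python3 -m crank '[[[0,0,0.001],[0,0,0],0.05],[[0,0,0],[0,0,0],0.05],[[0,0,0],[0,0,0],0.05],[[0,0,0.03],[0,0,0],0.05],[[0,0,0.05],[0,0,0],0.05],[[0,0,0.05],[0,0,0],0.1],[[0,0,0.03],[0,0,0],0.1]]'
python3 -m crank '[[[0.0067,0.0399,0],[0,0,-0.9],0.2],[[0.0067,0.0399,0],[0,0,-0.9],0.2],[[0.0067,0.0399,0],[0,0,-0.9],0.2],[[0.0067,0.0399,0],[0,0,-0.9],0.2],[[0.0067,0.0399,0],[0,0,-0.9],0.2],[[0.0067,0.0399,0],[0,0,-0.9],0.2],[[0.0067,0.0399,0],[0,0,-0.9],0.2],[[0.0067,0.0399,0],[0,0,-0.9],0.2],[[0.0067,0.0399,0],[0,0,-0.9],0.2],[[0,0,0],[0,0,0],0.2],[[0,0,0],[0,0,0],0.2],[[0,0,0],[0,0,0],0.2]]'
python3 look.py w15 .073
python3 - <<'E'
from h import *
m=imaging.camera_model("top");p=cv2.imread("pics/w15_t.png")
for c in blobs(inr(p,(10,130,140),(24,255,255)),150)[:6]: print("tray",pxc(c).round(),*rect(m,c,.026))
for c in blobs(inr(p,(0,180,120),(6,255,255)),30)[:2]: print("red",*rect(m,c,.097))
E
```

```text
clock: 44.25
tool_pos: [0.4181, -0.2704, 0.174]
orientation: [-180.0, -0.2, -22.8]
force: [0.4, 0.2, 0.3]
opening: 0.0479
gripper_force: 0.0
clock: 45.45
tool_pos: [0.4769, 0.0887, 0.17]
orientation: [180.0, 0.0, -31.0]
force: [0.2, -0.4, 0.1]
opening: 0.0524
gripper_force: 0.0
tcp [0.4769 0.0887 0.17  ] [179.957    0.0271 -30.967 ] j [ 33.8   5.3 -27.3  -0.  -57.4  25.2] 45.45
or [120. 254.] [0.5299 0.2193] [79.1205 68.5504] 4.600088596343994
or [321. 238.] [0.478  0.0893] [55.9821 27.9456] -30.301509857177734
top [377. 424.] [ 0.263  -0.1211] [131.5665  39.5859] 64.0845947265625
top [453. 332.] [ 0.4227 -0.2571] [54.2106 30.631 ] -23.058311462402344
tray [377. 424.] [ 0.2485 -0.1246] [138.6593  41.7199] 64.0845947265625
tray [453. 332.] [ 0.4169 -0.268 ] [57.1331 32.2824] -23.058242797851562
tray [426. 128.] [ 0.7997 -0.225 ] [48.0107 16.7339] 65.43512725830078
```

```bash
python3 -m crank '[[[0.0008,0.0004,-0.04],[0,0,0.5],0.2],[[0,0,-0.03],[0,0,0],0.2],[[0,0,-0.02],[0,0,0],0.2],[[0,0,-0.0225],[0,0,0],0.2],[[0,0,0],[0,0,0],0.2],[[0,0,0],[0,0,0],0.2],[[0,0,0],[0,0,0],-1],[[0,0,0],[0,0,0],-1],[[0,0,0],[0,0,0],-1],[[0,0,0],[0,0,0],-1],[[0,0,0],[0,0,0],-1]]'
python3 -m crank '[[[0,0,0.03],[0,0,0],-1],[[0,0,0.05],[0,0,0],-1],[[0,0,0.01],[0,0,0],-1],[[0,0,0],[0,0,0],-1],[[0,0,0],[0,0,0],-1],[[0,0,0],[0,0,0],-1]]'
```

```text
clock: 46.65
tool_pos: [0.4786, 0.0899, 0.0586]
orientation: [-179.9, -0.0, -30.4]
force: [-0.9, 0.2, 6.6]
opening: 0.0322
gripper_force: 30.0
clock: 47.25
tool_pos: [0.4771, 0.0891, 0.1463]
orientation: [179.9, 0.1, -30.5]
force: [-0.1, 0.1, -1.7]
opening: 0.0319
gripper_force: 30.0
```

```bash
python3 -m crank '[[[-0.0037,-0.0357,0],[0,0,0.95],-1],[[-0.0037,-0.0357,0],[0,0,0.95],-1],[[-0.0037,-0.0357,0],[0,0,0.95],-1],[[-0.0037,-0.0357,0],[0,0,0.95],-1],[[-0.0037,-0.0357,0],[0,0,0.95],-1],[[-0.0037,-0.0357,0],[0,0,0.95],-1],[[-0.0037,-0.0357,0],[0,0,0.95],-1],[[-0.0037,-0.0357,0],[0,0,0.95],-1],[[0,0,0],[0,0,0],-1],[[0,0,0],[0,0,0],-1],[[0,0,0],[0,0,0],-1]]'
python3 -m crank '[[[0,0,-0.03],[0,0,0],-1],[[0,0,-0.04],[0,0,0],-1],[[0,0,-0.03],[0,0,0],-1],[[0,0,-0.02],[0,0,0],-1],[[0,0,-0.012],[0,0,0],-1],[[0,0,0],[0,0,0],-1],[[0,0,0],[0,0,0],-1]]'
python3 look.py w16 .035
```

```text
clock: 48.35
tool_pos: [0.448, -0.1956, 0.1469]
orientation: [180.0, 0.1, -22.9]
force: [-0.1, 0.3, -0.4]
opening: 0.0316
gripper_force: 30.0
clock: 49.05
tool_pos: [0.4488, -0.1953, 0.0159]
orientation: [180.0, 0.0, -22.8]
force: [0.4, -0.1, -0.7]
opening: 0.0315
gripper_force: 30.0
tcp [ 0.4488 -0.1953  0.0159] [179.9834   0.0213 -22.7719] j [ -0.4  17.6 -37.    0.  -35.4  67.7] 49.05
or [325. 292.] [ 0.4613 -0.2017] [31.4602 26.614 ] -22.795494079589844
or [524. 272.] [ 0.4384 -0.2733] [26.713  21.2826] 67.2046890258789
or [500. 250.] [ 0.4536 -0.2699] [30.9466 19.1218] -78.32645988464355
or [327. 244.] [ 0.48   -0.2096] [26.7777  3.4968] 67.2048568725586
top [373. 422.] [ 0.2509 -0.1238] [137.3011  40.5193] 64.0845947265625
```

```bash
python3 -m crank '[[[0,0,-0.003],[0,0,0],-1],[[0,0,-0.001],[0,0,0],-1],[[0,0,0],[0,0,0],-1],[[0,0,0],[0,0,0],-1]]'
python3 -m crank '[[[0,0,-0.001],[0,0,0],-1],[[0,0,0],[0,0,0],-1],[[0,0,0],[0,0,0],-1]]'
```

```text
clock: 49.55
tool_pos: [0.4485, -0.196, 0.012]
orientation: [-180.0, -0.0, -22.9]
force: [-0.4, -0.4, -1.4]
opening: 0.0318
gripper_force: 30.0
clock: 49.85
tool_pos: [0.4487, -0.1961, 0.0115]
orientation: [-180.0, -0.0, -22.9]
force: [-2.4, 0.8, 8.0]
opening: 0.0317
gripper_force: 30.0
```

Touchdown. I'll release, rise, retreat, and check the result with the top view.

```bash
python3 -m crank '[[[0,0,0],[0,0,0],0.05],[[0,0,0],[0,0,0],0.05],[[0,0,0],[0,0,0],0.05],[[0,0,0.03],[0,0,0],0.05],[[0,0,0.05],[0,0,0],0.05],[[0,0,0.05],[0,0,0],0.1],[[0,0.03,0.05],[0,0,0],0.1],[[0,0.05,0.02],[0,0,0],0.1],[[0,0.05,0],[0,0,0],0.1],[[0,0.02,0],[0,0,0],0.1],[[0,0,0],[0,0,0],0.1],[[0,0,0],[0,0,0],0.1]]'
python3 - <<'E'
from h import *
m=imaging.camera_model("top");p,_=imaging.snapshot("top");cv2.imwrite("pics/t17.png",p)
for c in blobs(inr(p,(10,130,140),(24,255,255)),150)[:6]: print("or",pxc(c).round(),*rect(m,c,.026))
for c in blobs(inr(p,(0,180,120),(6,255,255)),30)[:2]: print("red",*rect(m,c,.097))
s,_=imaging.snapshot("scene");cv2.imwrite("pics/fin.png",np.hstack([cv2.resize(p[130:400,140:510],(400,292)),cv2.resize(s[160:430,140:500],(390,292))]))
E
```

```text
clock: 51.05
tool_pos: [0.4484, -0.0535, 0.2022]
orientation: [180.0, 0.0, -22.8]
force: [-0.2, 0.3, -0.6]
opening: 0.0483
gripper_force: 0.0
or [454. 331.] [ 0.4169 -0.268 ] [57.2993 32.2824] -23.058258056640625
or [425. 128.] [ 0.8    -0.2248] [47.6773 16.2042] 66.40406036376953
red [0.529  0.2258] [65.4629 14.5786] -86.53313612937927
```

View pics/fin.png

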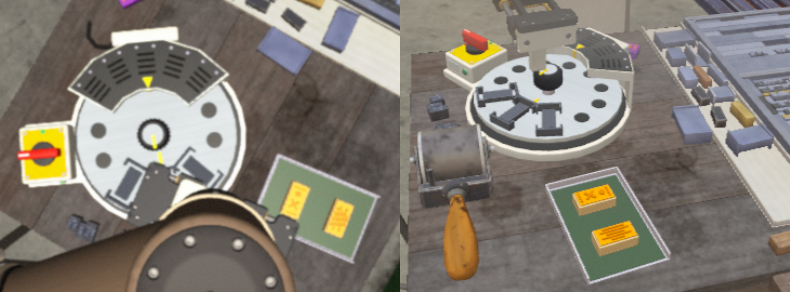

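The composite shows both blocks face up in the tray (scene half at (595,200) and (614,237)), the nests empty back in front, and the handle off with its white end to the left. A knock could still come, but everything is in place, so I'm handing the job in.

```bash
python3 -c "
from plant import close_job
print(close_job())"
```

```text
the job is handed in; nothing more can be done
None
```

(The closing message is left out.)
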